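Weigh the screw carton on the bench balance

ROBOT

A 6-joint arm with a two-finger parallel gripper is mounted at the origin on the work surface. World frame = base frame: x ahead of the robot, y to its left, z up, the work surface at z = 0. Lengths are in m, angles in rad, forces in N, time in s.
With the tool pointing down it reaches from about 0.375 to 0.975 m from the base axis. Payload 3.8 kg.
Tool frame: the origin (TCP) lies midway between the tips of the shut fingers; the grasp point (between the pads) lies 19 mm behind it; z points along the fingers, y is the direction in which the jaws open and shut (so a half turn about z gives the same grasp; the last joint's range is limited). The gripper opens to 85 mm and grips with 20 to 120 N. Pads are 22 mm wide; open, the fingers measure 114 mm over their backs; the gripper's body (76 mm by 85 mm) begins 54 mm behind the grasp point. The pads swing forward as they close: fully open they stand 13 mm farther back than shut.
Start: joints at [-1.294, 0.264, 1.604, -0, 1.274, -0.037], TCP at [0.208, -0.642, 0.231] pointing down, gripper open.
Joint ranges: [-2.63, 2.63], [-0.94, 2.18], [0.31, 2.57], [-1.31, 4.45], [0, 2.66], [-2.55, 2.55]. Speed limits (rad/s): [2.57, 2.57, 3.14, 3.14, 3.14, 3.14].

INTERFACE

Orientations are given as a rotation vector (axis times angle).
In Python, from workcell import bot gives the robot as it stands.
- The arm moves only by the tool drive_tool, never from a script. Its argument "deltas" is a list of rows, each an object with "hand": the opening, from 0 (shut) to 1 (fully open); "offset": the shift along the world's x, y, z in cm, a list of three; "angular": the turn, a rotation vector about the world's x, y, z in degrees, a list of three. A call has 1 to 8 rows; each row is the pose to reach, as a shift and turn from the pose commanded when the call began; what a row does not reach only later rows make up. A row lasts 1/8 s, in which the tool goes at most 62.5 mm and 10.7 degrees, less where a joint would pass 70% of its speed; a pose out of reach is approached as far as the arm can. A call with a gripper value outside its range is refused whole. The fingers move at their own pace and stop on an object; "force" is the grip in N (left out, the last holds). Time passes only in rows, so rows that repeat a pose let the fingers close. It gives the time, the measured TCP pose, the force and the opening at its end, in the units of the state.
- bot.read_state(): the state, without advancing time (a new reading comes with each control period).
- bot.read_camera(name): name is "scene" or "top"; returns a dict with "frame" (400x640x3 uint8, blue, green, red), "mtx" (3x3 intrinsics, pixels), "R" (3x3) and "t" (3): a world point X has camera coordinates R X + t. Camera axes: x right, y down, z forward; pixel columns grow to the right and rows downward; lengths in m; the calibration is good to about 2 mm. A picture is of the moment at which its call begins. There is no depth.
- bot.finish_job(): hands the job in, once; it reports no verdict.
The state is a dict: "time": time; "q": joint angles; "joint_vel": joint speeds; "joint_torque": joint torques, N m; "tool_pos": TCP position; "tcp_rot": TCP orientation; "wrist_force": force on the tool from outside, world axes, zero at the start; "torque": the same for the moment, N m; "width": opening from 0.0 (shut) to 1.0 (fully open).
Only numpy, scipy, OpenCV 4.12 (cv2) and the standard library are available. Lean on these libraries where they do the work, as an engineer would, in place of code of your own. Each camera call takes 0.05 s, during which the arm holds its last target. There are 200 camera calls.

TASK

Weigh the orange carton of case screws: stand it upright on the balance's pan and let go, so that the pan sinks, then slide the brass poise out along the beam until the beam hangs level by itself, its red pointer resting in the green band. Handle the balance gently, and leave the black carton and the other things on the bench where they are.

Things in the scene. Friction and masses are not known exactly. Their poses are not given: they have to be found in the camera images.
- balance: The bench balance: grey base 130 x 370 mm fixed to the bench; origin on the bench under the pivot, z up. The beam lies along y: pan on the +y side, poise on the -y side; a white plate with a green band stands at y = -247 mm, up to 155 mm high. Its pivot is delicate: the robot's force on it (all finger contacts added) and the carton's on the pan must each stay under 25 N.
- pivot (a point): The beam's pivot, 100 mm above the bench, between two 40 mm wide cheeks that reach to 112 mm above the bench. Axes as balance.
- beam (a joint): Beam tilt in rad about the balance's x: 0 level, + pan side up, - pan side down, stops at +-0.12; the green band is +-0.03. Sluggish (settles in about 1 s), springs back to level with 0.4 Nm/rad: near level 0.01 rad per mm that the poise is off its balance point, poise further out = more positive. Level with empty pan and poise at 0. It starts poise side down.
- pan_floor (a point): Centre of the pan's flat steel floor (top face), 100 mm from the pivot on the +y side, 124 mm above the bench when level. Pan 124 x 124 mm, rim 5 mm above the floor, open above. A linkage keeps it horizontal while it rises and sinks 12 mm with the beam; where on the pan the load stands does not alter the balance.
- poise (a joint): Travel of the poise along the beam in m: 0 at its inner end (50 mm from the pivot), growing outward (balance's -y) to 0.15. Mass 0.40 kg; slides with about 2 N of friction and stays where it is left. Balance is where 0.40 kg x travel = load mass x 0.100 m, well outward of its start.
- poise_grip (a point): Centre of the red upright grip on the brass poise: 26 mm (balance x) x 18 mm (along the beam) x 50 mm high, on a 36 x 38 mm brass block whose top is 25 mm below this point. 150 mm above the bench when the beam is level. Axes: y along the beam towards the pan; tilts with the beam.
- carton_center (a point): Centre of the closed orange carton with a black band round its foot, 90 (its x) x 50 (its y) x 50 mm high, loose on the bench; mass unknown, 0.3 to 0.55 kg. z up. Graspable across its 50 mm width.
- blackbox_center (a point): Centre of an all-dark carton of the same size, not to be touched. It and the orange one stand left and right in front of the balance, either way round.
- driver_red: The red-handled screwdriver, a bystander lying on the bench; leave it alone. Origin under it.
- driver_green: The green-handled screwdriver, a bystander lying on the bench; leave it alone. Origin under it.
- fan: The case fan, a bystander lying on the bench; leave it alone. Origin under it.
Not all that is in view belongs to the job. Leave any blue or turquoise look-alike of the part that bears carton_center alone.

How it is judged:
On the way, in this order (a step that is already met when the one before it is completed fails the run):
1. the orange carton stands released on the pan and has tipped the beam pan-side down (horizontal distance between carton_center and pan_floor below 0.032 m and z of carton_center in the frame of pan_floor between 0.018 and 0.032 m and angle between carton_center's own z axis and vertical below 0.1 rad and contact force between carton and anything else above 0.5 N and contact force between the fingers and carton below 0.05 N and value of joint beam below -0.08 rad), for 0.2 s.
2. with the carton on the pan, the poise has been slid until the untouched beam rests level (horizontal distance between carton_center and pan_floor below 0.032 m and z of carton_center in the frame of pan_floor between 0.018 and 0.032 m and angle between carton_center's own z axis and vertical below 0.1 rad and contact force between carton and anything else above 0.5 N and contact force between the fingers and carton below 0.05 N and contact force between each of the fingers, the arm and balance below 0.05 N and value of joint beam between -0.03 and 0.03 rad and velocity of joint beam between -0.03 and 0.03 rad/s and velocity of joint poise between -0.003 and 0.003 m/s), for 0.5 s.
At the end, for the whole second after the job is handed in: The orange carton stands upright on the pan (its centre within 32 mm of the pan's centre, tilted less than 0.1 rad, released); the beam rests within 0.03 rad of level, beam and poise at rest, the robot touching neither (all of step 2).
It fails at once if the robot presses, pushes or squeezes the balance with more than 25 N (contact force between any of the fingers, the arm and balance above 25 N).
It fails at once if the carton is dropped or pressed on the balance with more than 25 N (contact force between carton and balance above 25 N).
It fails at once if the black carton is moved more than 15 mm (distance of blackbox_center from where it was at the start of the episode above 0.015 m).
It fails at once if another thing on the bench is moved more than 20 mm (distance of any of driver_red, driver_green, fan from where it was at the start of the episode above 0.02 m).
It also fails if it takes over 70 s, if anything falls off the work surface, if the arm or the gripper's body presses on something with over 40 N, if the wrist force passes 120 N, or if a joint passes its speed limit or range.

## Working session

There is one attempt and no reset: what is moved stays moved. The work goes in short steps, Python scripts to look and compute and a tool call to move; the robot and the scene stay as the last step left them, time stands still between calls to the robot, and variables do not carry over. Pictures are saved under pics/ and viewed, about 8 in all and at most 12, crops included, and the job is handed in when it is done.

Besides the shell and the picture viewer there is one more tool, called after "Request:" by a JSON object that holds its "op" and its "data". drive_tool: Moves the arm, as the interface text tells. Its arguments: {"type":"object","properties":{"deltas":{"type":"array"},"force":{"type":"number"}},"required":["deltas"]}

```bash
mkdir -p pics; cat > h.py <<'E'
import numpy as np, cv2
from workcell import bot
def ray(c,u,v):
    d=c["R"].T@np.linalg.inv(c["mtx"])@np.array([u,v,1.]); o=-c["R"].T@c["t"]; return o,d
def onz(c,u,v,z):
    o,d=ray(c,u,v); return o+d*(z-o[2])/d[2]
def proj(c,X):
    p=c["mtx"]@(c["R"]@np.array(X,float)+c["t"]); return p[:2]/p[2]
def blobs(f,lo,hi,mina=40):
    m=cv2.inRange(cv2.cvtColor(f,cv2.COLOR_BGR2HSV),np.array(lo),np.array(hi))
    return [c for c in cv2.findContours(m,cv2.RETR_EXTERNAL,cv2.CHAIN_APPROX_NONE)[0] if cv2.contourArea(c)>mina]
E
python3 - <<'E'
from h import *
for n in("scene","top"):
    c=bot.read_camera(n); cv2.imwrite(f"pics/{n}0.png",c["frame"]); print(n,-c["R"].T@c["t"],c["R"][2],c["mtx"][0,0])
    for nm,lo,hi in(("orange",(5,130,100),(22,255,255)),("red",(0,130,80),(4,255,255)),("green",(40,100,60),(85,255,255))):
        for b in blobs(c["frame"],lo,hi): print(nm,cv2.minAreaRect(b))
print(bot.read_state())
E
```

```text
scene [0.9605366  0.39435852 0.9209594 ] [-0.49969922 -0.31654747 -0.80628679] 426.1043031664076
orange ((192.72059631347656, 315.13232421875), (94.32421112060547, 71.51490783691406), 30.963756561279297)
orange ((418.84051513671875, 255.91021728515625), (23.559005737304688, 40.64575958251953), 21.250507354736328)
orange ((248.0000457763672, 229.0000457763672), (21.21320343017578, 19.798988342285156), 45.0)
orange ((103.60002136230469, 207.70004272460938), (22.360679626464844, 18.335756301879883), 63.43495178222656)
orange ((598.8109130859375, 78.80889892578125), (84.50439453125, 89.9333267211914), 20.85445785522461)
orange ((618.0, 14.0), (28.0, 42.0), 90.0)
orange ((290.0, 6.0), (12.0, 48.0), 90.0)
orange ((43.0, 46.99999237060547), (93.99998474121094, 85.99998474121094), 90.0)
red ((244.18966674804688, 216.22412109375), (19.869401931762695, 12.070197105407715), 68.19859313964844)
red ((312.9999694824219, 217.49996948242188), (9.15255355834961, 37.71961212158203), 56.3099365234375)
green ((95.10462951660156, 99.93214416503906), (44.03413009643555, 91.17469024658203), 57.030593872070
[... 1570 characters left out ...]
(357.0, 619.0), 90.0)
{'time': 0.1, 'q': array([-1.29390434e+00,  2.64676455e-01,  1.60526992e+00, -7.79596984e-07,
        1.27371418e+00, -3.68668887e-02]), 'joint_vel': array([-1.89717163e-03, -1.57262551e-03, -4.17613464e-03, -7.12034191e-05,
        1.58823803e-03,  4.09930660e-04]), 'joint_torque': array([ 3.90625200e-04, -5.16704571e+01, -3.68591309e+01, -1.88327463e-04,
        6.29774906e-03, -4.34475317e-05]), 'tool_pos': array([ 0.20816251, -0.64138533,  0.23006991]), 'tcp_rot': array([-3.10098496e+00, -4.90511769e-01,  3.89802107e-04]), 'wrist_force': array([0.7091267 , 0.27751224, 0.26771342]), 'torque': array([-0.03274831,  0.01017632,  0.02585428]), 'width': 1.000520231913622}
```

View pics/scene0.png

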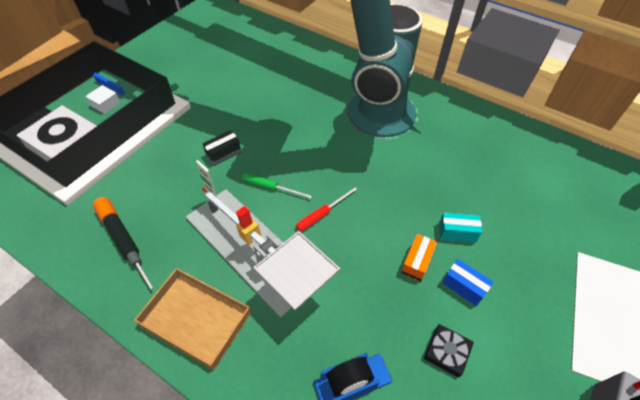

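View pics/top0.png

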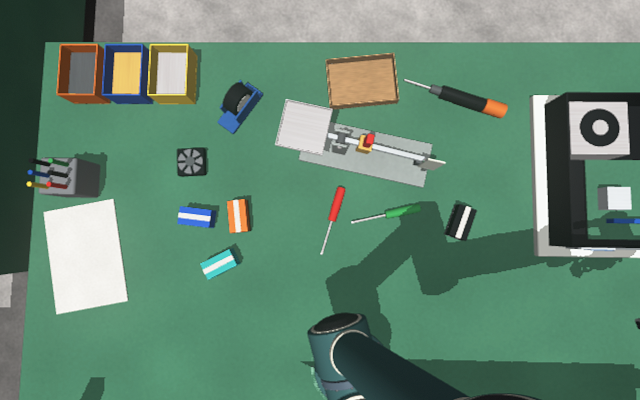

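Candidates in the top image: orange (237,215), blue (196,216), turquoise (218,263), black (460,221). The orange one fits carton_center. I'll confirm it in a crop while measuring.

```bash
python3 - <<'E'
from h import *
T=bot.read_camera("top"); S=bot.read_camera("scene")
t=T["frame"]; s=S["frame"]
a=cv2.resize(t[180:290,150:290],None,fx=4,fy=4,interpolation=cv2.INTER_CUBIC)
b=cv2.resize(t[80:200,260:460],None,fx=4,fy=4,interpolation=cv2.INTER_CUBIC)
b2=np.zeros((480,800,3),np.uint8); b2[:]=b
cv2.imwrite("pics/bal.png",b2)
cv2.imwrite("pics/cart.png",np.hstack([a[:, :],cv2.resize(s[225:285,385:435],(0,0),fx=4,fy=4)[:440].copy() if 0 else cv2.resize(s[200:310,390:440],(200,440),interpolation=cv2.INTER_CUBIC)]))
# orange carton: orange blobs + stripe hull at top z=.05
bl=[c for c in blobs(t,(5,130,100),(22,255,255)) if 215<c[:,0,0].mean()<260 and c[:,0,1].mean()>190]
P=np.vstack(bl)[:,0]
W=np.array([onz(T,u,v,.05)[:2] for u,v in P],np.float32)*1000
r=cv2.minAreaRect(W); print("carton",r,cv2.boxPoints(r))
# red grip
for c,box in((T,(355,385,125,155)),(S,(230,260,200,235))):
    for q in blobs(c["frame"],(0,130,80),(4,255,255),20):
        q=q[:,0]
        if box[0]<q[:,0].mean()<box[1] and box[2]<q[:,1].mean()<box[3]: print("grip px",q.min(0),q.max(0),q.mean(0), onz(c,*q.mean(0),.15))
# pan: bright lowsat
for c,box,z in((T,(270,340,95,160),.141),(S,(250,345,230,310),.141)):
    for q in blobs(c["frame"],(0,0,165),(179,40,255),300):
        m=q[:,0].mean(0)
        if box[0]<m[0]<box[1] and box[2]<m[1]<box[3]:
            W=np.array([onz(c,u,v,z)[:2] for u,v in q[:,0]],np.float32)*1000; r=cv2.minAreaRect(W); print("pan",r)
# base grey at bench
for q in blobs(t,(0,0,90),(179,50,255),800):
    m=q[:,0].mean(0)
    if 270<m[0]<450 and 90<m[1]<190:
        print("base",cv2.minAreaRect(np.array([onz(T,u,v,.01)[:2] for u,v in q[:,0]],np.float32)*1000))
E
```

```text
carton ((421.15557861328125, 325.1700134277344), (90.89254760742188, 51.390663146972656), 7.160837650299072) [[372.86072 344.99982]
 [379.26685 294.01   ]
 [469.45044 305.3402 ]
 [463.0443  356.33002]]
grip px [363 134] [374 146] [368.6        140.08571429] [ 0.61335049 -0.0290578   0.15      ]
grip px [236 206] [250 227] [243.84444444 216.28888889] [ 0.61836534 -0.0233862   0.15      ]
pan ((640.6968383789062, 88.41360473632812), (230.92808532714844, 124.72135925292969), 78.12553405761719)
base ((636.3531494140625, -21.67462158203125), (495.82330322265625, 171.67068481445312), 77.91533660888672)
```

View pics/cart.png

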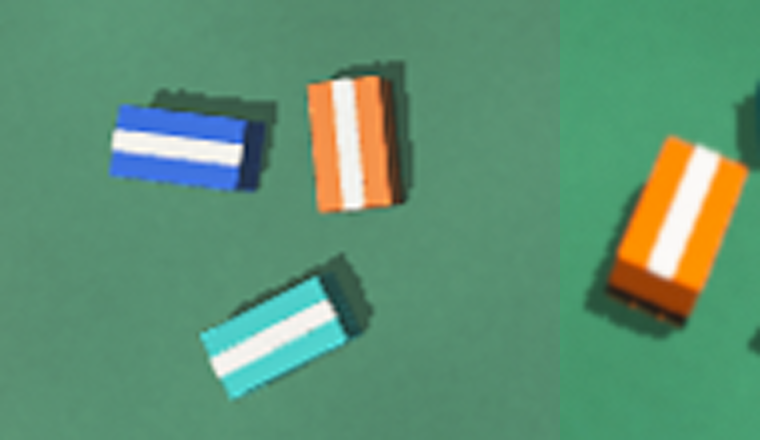

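View pics/bal.png

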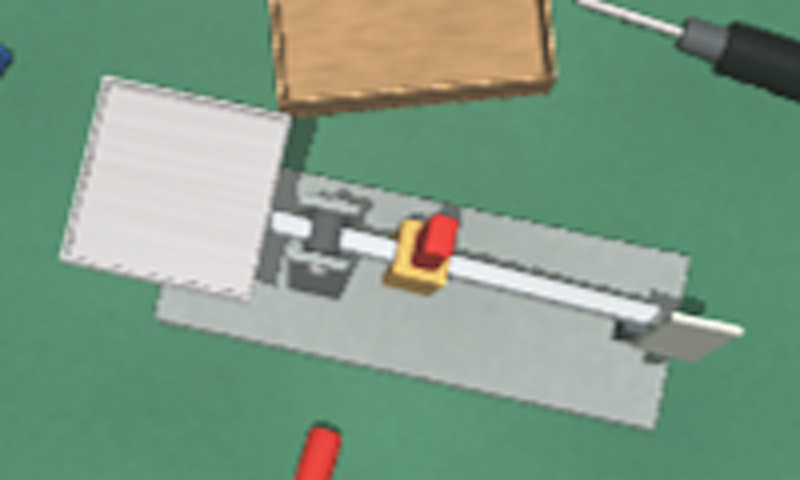

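The crop shows the orange carton with its white tape and dark foot band at top px (237,216); blue and turquoise are the look-alikes beside it. The balance crop shows the pan corners, with the grip at about (369,140) and the plate at (434,162).

```bash
python3 - <<'E'
from h import *
T=bot.read_camera("top"); S=bot.read_camera("scene")
C=np.array([(105,76),(290,115),(248,298),(62,258)])/4+[260,80]
W=np.array([onz(T,u,v,.141)[:2] for u,v in C]); print(W, W.mean(0)); 
y=(W[0]-W[1]+W[3]-W[2]); y/=np.linalg.norm(y); print("y ang",np.degrees(np.arctan2(y[1],y[0])))
S0=np.array([(297,233),(339,268),(296,308),(254,270)]); W=np.array([onz(S,u,v,.141)[:2] for u,v in S0]);print("scene pan",W.mean(0))
# base edges z~0.01? corners in crop
for p in((690,257),(654,428),(157,319)): print("base",onz(T,p[0]/4+260-.5,p[1]/4+80-.5,.01))
# grip top triangulation by top-face check
o1,d1=ray(T,368.6,140.1);o2,d2=ray(S,243.8,216.3)
A=np.stack([d1,-d2],1);k=np.linalg.lstsq(A,o2-o1,rcond=None)[0];print("grip",o1+k[0]*d1,o2+k[1]*d2)
for nm,c in(("orange",(237.5,215.5)),): print(onz(T,*c,.05))
p=onz(S,420,243,.05);print("scene carton",p)
E
```

```text
[[0.7222616  0.1836885 ]
 [0.69707219 0.0633218 ]
 [0.57707253 0.08882209]
 [0.60205222 0.20886556]] [0.64961464 0.13617449]
y ang 78.212606721559
scene pan [0.65384198 0.14172511]
base [ 0.63815882 -0.22688953  0.01      ]
base [ 0.51313205 -0.19998512  0.01      ]
base [0.58902929 0.15928174 0.01      ]
grip [ 0.61542541 -0.02995535  0.14133205] [ 0.6144128  -0.0283677   0.14092097]
[0.42133858 0.32378915 0.05      ]
scene carton [0.40158503 0.3156075  0.05      ]
```

Request:
{"op": "drive_tool", "data": {"deltas": [{"hand": 0.76, "offset": [4, 6, 0], "angular": [0, 0, 0]}, {"hand": 0.76, "offset": [9, 12, 0], "angular": [0, 0, 0]}, {"hand": 0.76, "offset": [14, 18, 0], "angular": [0, 0, 0]}, {"hand": 0.76, "offset": [18, 24, 0], "angular": [0, 0, 0]}, {"hand": 0.76, "offset": [21, 30, 0], "angular": [0, 0, 0]}, {"hand": 0.76, "offset": [24, 36, 0], "angular": [0, 0, 0]}, {"hand": 0.76, "offset": [25, 42, 0], "angular": [0, 0, 0]}, {"hand": 0.76, "offset": [25, 48, 0], "angular": [0, 0, 0]}], "force": 40}}

```text
time: 1.3
tool_pos: [0.4511, -0.2111, 0.2315]
tcp_rot: [3.103, 0.491, 0.002]
wrist_force: [-0.2, 0.3, -0.9]
width: 0.763
```

Request:
{"op": "drive_tool", "data": {"deltas": [{"hand": 0.76, "offset": [0, 6, 0], "angular": [0, 0, -2]}, {"hand": 0.76, "offset": [0, 12, 0], "angular": [0, 0, -4]}, {"hand": 0.76, "offset": [0, 18, 0], "angular": [0, 0, -6]}, {"hand": 0.76, "offset": [-1, 24, 0], "angular": [0, 0, -8]}, {"hand": 0.76, "offset": [-2, 30, 0], "angular": [0, 0, -10]}, {"hand": 0.76, "offset": [-3, 36, 0], "angular": [0, 0, -10.9]}, {"hand": 0.76, "offset": [-3.7, 42, 0], "angular": [0, 0, -10.9]}, {"hand": 0.76, "offset": [-3.7, 48, 0], "angular": [0, 0, -10.9]}]}}

```text
time: 2.3
tool_pos: [0.4125, 0.269, 0.2318]
tcp_rot: [-3.135, -0.195, -0.002]
wrist_force: [0.8, -0.3, -0.3]
width: 0.762
```

Request:
{"op": "drive_tool", "data": {"deltas": [{"hand": 0.76, "offset": [0, 0.6, -5], "angular": [0, 0, 0]}, {"hand": 0.76, "offset": [0, 0.6, -10], "angular": [0, 0, 0]}, {"hand": 0.76, "offset": [0, 0.6, -13], "angular": [0, 0, 0]}, {"hand": 0.76, "offset": [0, 0.6, -13], "angular": [0, 0, 0]}, {"hand": 0.76, "offset": [0, 0.6, -13], "angular": [0, 0, 0]}]}}

```text
time: 2.92
tool_pos: [0.4142, 0.2735, 0.1026]
tcp_rot: [-3.135, -0.194, -0.003]
wrist_force: [-0.3, -0.1, 0.2]
width: 0.762
```

```bash
python3 - <<'E'
from h import *
from scipy.spatial.transform import Rotation as R
s=bot.read_state();print(s["tool_pos"],s["width"],s["time"]);y=R.from_rotvec(s["tcp_rot"]).as_matrix();print(y,np.degrees(np.arctan2(y[1,1],y[0,1])))
S=bot.read_camera("scene");T=bot.read_camera("top")
cv2.imwrite("pics/g.png",np.hstack([cv2.resize(S["frame"][190:310,360:480],(400,400)),cv2.resize(T["frame"][160:280,180:300],(400,400))]))
E
```

```text
[0.41422738 0.27352184 0.10263521] 0.7620576121296262 2.925
[[ 9.92388611e-01  1.23133962e-01  1.69460714e-03]
 [ 1.23132306e-01 -9.92389709e-01  1.04939875e-03]
 [ 1.81092732e-03 -8.32750482e-04 -9.99998014e-01]] -82.92699035851106
```

View pics/g.png

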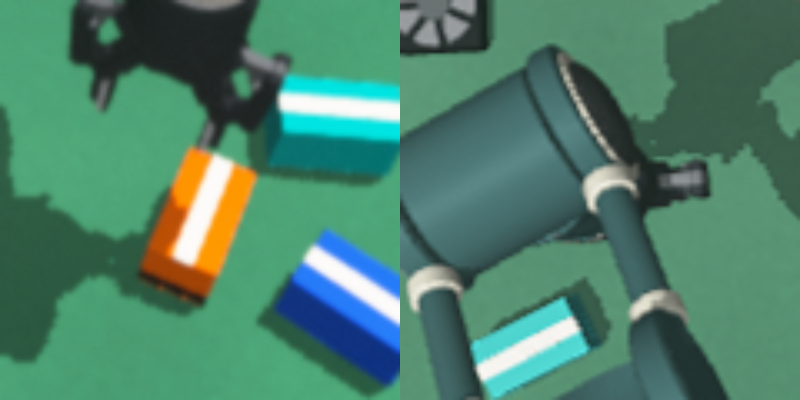

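The crop shows the gripper above and short of the orange carton (about 51 mm in y), both clear of the look-alikes. Next: correct, descend and grip.

Request:
{"op": "drive_tool", "data": {"deltas": [{"hand": 0.76, "offset": [0.7, 5.1, 0], "angular": [0, 0, 0]}, {"hand": 0.76, "offset": [0.7, 5.1, 0], "angular": [0, 0, 0]}, {"hand": 0.76, "offset": [0.7, 5.1, 0], "angular": [0, 0, 0]}, {"hand": 0.76, "offset": [0.7, 5.1, -4], "angular": [0, 0, 0]}, {"hand": 0.76, "offset": [0.7, 5.1, -7], "angular": [0, 0, 0]}, {"hand": 0.76, "offset": [0.7, 5.1, -9.1], "angular": [0, 0, 0]}, {"hand": 0.76, "offset": [0.7, 5.1, -9.1], "angular": [0, 0, 0]}, {"hand": 0.76, "offset": [0.7, 5.1, -9.1], "angular": [0, 0, 0]}]}}

```text
time: 4.03
tool_pos: [0.421, 0.3239, 0.0114]
tcp_rot: [-3.135, -0.193, -0.002]
wrist_force: [0.2, 0.8, 0.6]
width: 0.76
```

Request:
{"op": "drive_tool", "data": {"deltas": [{"hand": 0.3, "offset": [0, 0, 0], "angular": [0, 0, 0]}, {"hand": 0.3, "offset": [0, 0, 0], "angular": [0, 0, 0]}, {"hand": 0.3, "offset": [0, 0, 0], "angular": [0, 0, 0]}, {"hand": 0.3, "offset": [0, 0, 0], "angular": [0, 0, 0]}, {"hand": 0.3, "offset": [0, 0, 0], "angular": [0, 0, 0]}, {"hand": 0.3, "offset": [0, 0, 0], "angular": [0, 0, 0]}], "force": 40}}

```text
time: 4.78
tool_pos: [0.4218, 0.3253, 0.0123]
tcp_rot: [-3.133, -0.193, -0.005]
wrist_force: [0.0, 0.5, 6.4]
width: 0.578
```

Request:
{"op": "drive_tool", "data": {"deltas": [{"hand": 0.3, "offset": [0, 0, 4], "angular": [0, 0, 0]}, {"hand": 0.3, "offset": [0, 0, 9], "angular": [0, 0, 0]}, {"hand": 0.3, "offset": [0, 0, 14], "angular": [0, 0, 0]}, {"hand": 0.3, "offset": [0, 0, 19], "angular": [0, 0, 0]}, {"hand": 0.3, "offset": [0, 0, 20], "angular": [0, 0, 0]}, {"hand": 0.3, "offset": [0, 0, 20], "angular": [0, 0, 0]}]}}

```text
time: 5.52
tool_pos: [0.4197, 0.3235, 0.2092]
tcp_rot: [3.135, 0.194, -0.001]
wrist_force: [-0.3, 0.4, -5.4]
width: 0.581
```

Request:
{"op": "drive_tool", "data": {"deltas": [{"hand": 0.3, "offset": [4, -3, 0], "angular": [0, 0, -4]}, {"hand": 0.3, "offset": [8, -6, 0], "angular": [0, 0, -8]}, {"hand": 0.3, "offset": [12, -9, 0], "angular": [0, 0, -12]}, {"hand": 0.3, "offset": [16, -12.5, 0], "angular": [0, 0, -16]}, {"hand": 0.3, "offset": [20, -16, 0], "angular": [0, 0, -19]}, {"hand": 0.3, "offset": [23, -18.6, 0], "angular": [0, 0, -19]}, {"hand": 0.3, "offset": [23, -18.6, 0], "angular": [0, 0, -19]}, {"hand": 0.3, "offset": [23, -18.6, 0], "angular": [0, 0, -19]}]}}

```text
time: 6.52
tool_pos: [0.6481, 0.1377, 0.2062]
tcp_rot: [3.123, -0.327, -0.01]
wrist_force: [-0.8, 0.7, -5.0]
width: 0.582
```

```bash
python3 - <<'E'
from h import *
s=bot.read_state();print(s["tool_pos"],s["tcp_rot"],s["width"],s["wrist_force"])
S=bot.read_camera("scene");T=bot.read_camera("top")
cv2.imwrite("pics/h.png",np.hstack([cv2.resize(S["frame"][160:320,200:360],(400,400)),cv2.resize(T["frame"][70:230,240:400],(400,400))]))
E
```

```text
[0.64810779 0.13770988 0.20622454] [ 3.12320261 -0.32705636 -0.01035783] 0.5815846851682435 [-0.7699634   0.66569823 -5.03069778]
```

View pics/h.png

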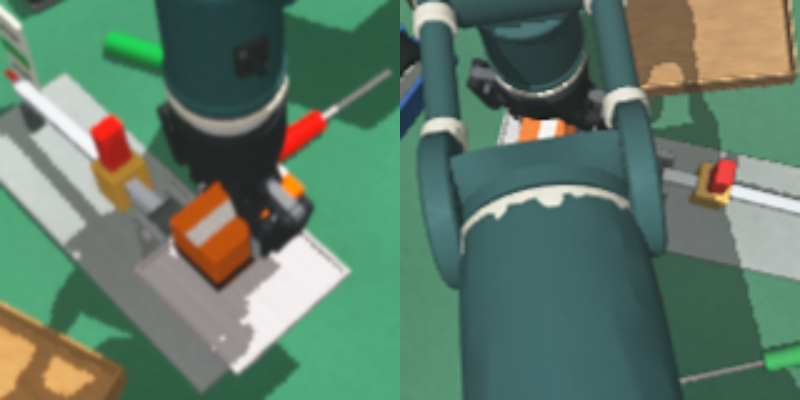

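The picture shows the carton upright in the fingers over the pan, poise inboard. Lower slowly.

Request:
{"op": "drive_tool", "data": {"deltas": [{"hand": 0.3, "offset": [0.2, 0, -2], "angular": [0, 0, 0]}, {"hand": 0.3, "offset": [0.2, 0, -4], "angular": [0, 0, 0]}, {"hand": 0.3, "offset": [0.2, 0, -5], "angular": [0, 0, 0]}, {"hand": 0.3, "offset": [0.2, 0, -5], "angular": [0, 0, 0]}, {"hand": 0.3, "offset": [0.2, 0, -5.5], "angular": [0, 0, 0]}, {"hand": 0.3, "offset": [0.2, 0, -5.8], "angular": [0, 0, 0]}, {"hand": 0.3, "offset": [0.2, 0, -6.1], "angular": [0, 0, 0]}, {"hand": 0.3, "offset": [0.2, 0, -6.3], "angular": [0, 0, 0]}]}}

```text
time: 7.62
tool_pos: [0.6525, 0.138, 0.1474]
tcp_rot: [-3.124, 0.326, -0.001]
wrist_force: [-0.8, 0.3, -4.5]
width: 0.581
```

Request:
{"op": "drive_tool", "data": {"deltas": [{"hand": 0.3, "offset": [0, 0, -0.2], "angular": [0, 0, 0]}, {"hand": 0.3, "offset": [0, 0, -0.4], "angular": [0, 0, 0]}, {"hand": 0.3, "offset": [0, 0, -0.6], "angular": [0, 0, 0]}, {"hand": 0.3, "offset": [0, 0, -0.8], "angular": [0, 0, 0]}, {"hand": 0.3, "offset": [0, 0, -0.8], "angular": [0, 0, 0]}, {"hand": 0.3, "offset": [0, 0, -0.8], "angular": [0, 0, 0]}]}}

```text
time: 8.38
tool_pos: [0.6521, 0.1379, 0.1392]
tcp_rot: [3.124, -0.326, -0.001]
wrist_force: [-0.1, 0.3, -4.2]
width: 0.582
```

Request:
{"op": "drive_tool", "data": {"deltas": [{"hand": 0.3, "offset": [0, 0, -0.2], "angular": [0, 0, 0]}, {"hand": 0.3, "offset": [0, 0, -0.4], "angular": [0, 0, 0]}, {"hand": 0.3, "offset": [0, 0, -0.6], "angular": [0, 0, 0]}, {"hand": 0.3, "offset": [0, 0, -0.8], "angular": [0, 0, 0]}, {"hand": 0.3, "offset": [0, 0, -0.8], "angular": [0, 0, 0]}, {"hand": 0.3, "offset": [0, 0, -0.8], "angular": [0, 0, 0]}]}}

```text
time: 9.12
tool_pos: [0.6522, 0.1379, 0.1312]
tcp_rot: [3.124, -0.326, -0.0]
wrist_force: [0.6, -1.3, -3.5]
width: 0.581
```

Request:
{"op": "drive_tool", "data": {"deltas": [{"hand": 0.3, "offset": [0, 0, -0.2], "angular": [0, 0, 0]}, {"hand": 0.3, "offset": [0, 0, -0.4], "angular": [0, 0, 0]}, {"hand": 0.3, "offset": [0, 0, -0.4], "angular": [0, 0, 0]}, {"hand": 0.3, "offset": [0, 0, -0.4], "angular": [0, 0, 0]}]}}

```text
time: 9.62
tool_pos: [0.6522, 0.138, 0.1272]
tcp_rot: [3.125, -0.326, -0.0]
wrist_force: [0.2, -0.3, -4.0]
width: 0.581
```

Request:
{"op": "drive_tool", "data": {"deltas": [{"hand": 0.3, "offset": [0, 0, -0.1], "angular": [0, 0, 0]}, {"hand": 0.3, "offset": [0, 0, -0.2], "angular": [0, 0, 0]}, {"hand": 0.3, "offset": [0, 0, -0.2], "angular": [0, 0, 0]}, {"hand": 0.62, "offset": [0, 0, -0.2], "angular": [0, 0, 0]}, {"hand": 0.7, "offset": [0, 0, -0.2], "angular": [0, 0, 0]}, {"hand": 0.76, "offset": [0, 0, -0.2], "angular": [0, 0, 0]}, {"hand": 0.76, "offset": [0, 0, -0.2], "angular": [0, 0, 0]}, {"hand": 0.76, "offset": [0, 0, -0.2], "angular": [0, 0, 0]}]}}

```text
time: 10.62
tool_pos: [0.6523, 0.138, 0.1254]
tcp_rot: [-3.125, 0.326, -0.0]
wrist_force: [0.3, 0.4, -0.3]
width: 0.76
```

Request:
{"op": "drive_tool", "data": {"deltas": [{"hand": 0.76, "offset": [0, 0, 2], "angular": [0, 0, 0]}, {"hand": 0.76, "offset": [0, 0, 6], "angular": [0, 0, 0]}, {"hand": 0.76, "offset": [0, 0, 11], "angular": [0, 0, 0]}, {"hand": 0.76, "offset": [0, 0, 14], "angular": [0, 0, 0]}, {"hand": 0.76, "offset": [-4, -4, 14], "angular": [0, 0, 0]}, {"hand": 0.76, "offset": [-8, -9, 14], "angular": [0, 0, 0]}, {"hand": 0.76, "offset": [-12, -14, 14], "angular": [0, 0, 0]}, {"hand": 0.76, "offset": [-14, -20, 14], "angular": [0, 0, 0]}]}}

```text
time: 11.62
tool_pos: [0.5121, -0.0594, 0.2672]
tcp_rot: [3.125, -0.324, 0.004]
wrist_force: [1.5, -0.5, -0.7]
width: 0.759
```

Request:
{"op": "drive_tool", "data": {"deltas": [{"hand": 0.6, "offset": [-3, -5, 0], "angular": [0, 0, 0]}, {"hand": 0.6, "offset": [-5, -10, 0], "angular": [0, 0, 0]}, {"hand": 0.6, "offset": [-5, -15, 0], "angular": [0, 0, 0]}, {"hand": 0.6, "offset": [-5, -15, 0], "angular": [0, 0, 0]}]}}

```text
time: 12.12
tool_pos: [0.4633, -0.2117, 0.2672]
tcp_rot: [3.122, -0.334, 0.004]
wrist_force: [-0.4, 0.4, -0.2]
width: 0.603
```

```bash
python3 - <<'E'
from h import *
s=bot.read_state();print(s["tool_pos"],s["tcp_rot"],s["width"],s["time"])
S=bot.read_camera("scene");T=bot.read_camera("top")
cv2.imwrite("pics/i.png",np.hstack([cv2.resize(S["frame"][160:320,190:350],(400,400)),cv2.resize(T["frame"][50:210,270:430],(400,400))]))
m=[]
for c,box in((T,(355,395,125,160)),(S,(215,265,180,235))):
    for q in blobs(c["frame"],(0,130,80),(4,255,255),20):
        q=q[:,0]
        if box[0]<q[:,0].mean()<box[1] and box[2]<q[:,1].mean()<box[3]: print("grip px",q.min(0),q.max(0),q.mean(0)); m.append((c,q.mean(0)))
if len(m)==2:
    (a,p),(b,q)=m;o1,d1=ray(a,*p);o2,d2=ray(b,*q)
    k=np.linalg.lstsq(np.stack([d1,-d2],1),o2-o1,rcond=None)[0];print("grip",o1+k[0]*d1,o2+k[1]*d2)
E
```

```text
[ 0.46330683 -0.21170818  0.26716267] [ 3.12212026 -0.33350533  0.00380386] 0.6028892601231314 12.125
grip px [360 131] [368 144] [364.         137.31428571]
grip px [240 207] [252 225] [246.52380952 215.64285714]
grip [ 0.61829249 -0.0166238   0.15840836] [ 0.61745533 -0.01530787  0.1580782 ]
```

View pics/i.png

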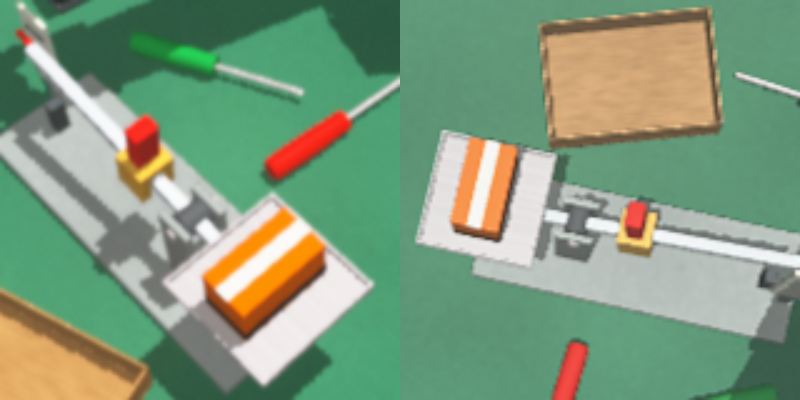

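The picture shows the carton upright near the pan centre, pan down, with grip at top px (364,137). I'll cage the grip without squeezing it, with the jaws along the beam, and push outward.

Request:
{"op": "drive_tool", "data": {"deltas": [{"hand": 0.5, "offset": [4, 5, 0], "angular": [0, 0, 0]}, {"hand": 0.5, "offset": [8, 10, 0], "angular": [0, 0, 0]}, {"hand": 0.5, "offset": [12, 15, 0], "angular": [0, 0, 0]}, {"hand": 0.5, "offset": [15.5, 19.5, 0], "angular": [0, 0, 0]}, {"hand": 0.5, "offset": [15.5, 19.5, 0], "angular": [0, 0, 0]}, {"hand": 0.5, "offset": [15.5, 19.5, -4], "angular": [0, 0, 0]}, {"hand": 0.5, "offset": [15.5, 19.5, -7], "angular": [0, 0, 0]}, {"hand": 0.5, "offset": [15.5, 19.5, -7], "angular": [0, 0, 0]}]}}

```text
time: 13.22
tool_pos: [0.6154, -0.013, 0.1924]
tcp_rot: [3.124, -0.325, -0.011]
wrist_force: [-0.5, -0.5, 0.6]
width: 0.502
```

```bash
python3 - <<'E'
from h import *
from scipy.spatial.transform import Rotation as R
s=bot.read_state();y=R.from_rotvec(s["tcp_rot"]).as_matrix();print(s["tool_pos"],s["width"],np.degrees(np.arctan2(y[1,1],y[0,1])),y[:,2])
S=bot.read_camera("scene")
cv2.imwrite("pics/j.png",cv2.resize(S["frame"][150:290,180:320],(500,500)))
E
```

```text
[ 0.61536607 -0.01296328  0.19237633] 0.5019908274554593 -101.86676893886694 [-6.82237495e-03  2.87688543e-04 -9.99976686e-01]
```

View pics/j.png

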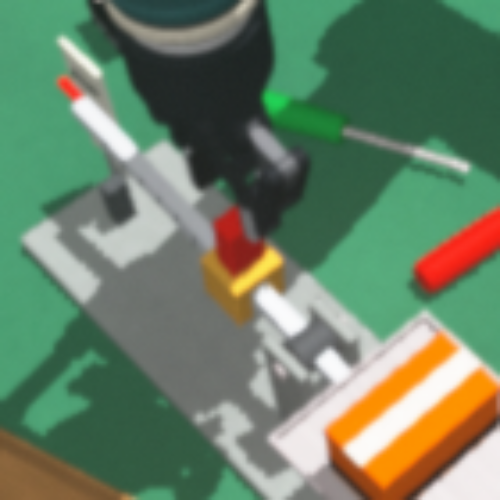

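The picture shows the fingers just above and around the red grip. Centre and descend.

Request:
{"op": "drive_tool", "data": {"deltas": [{"hand": 0.5, "offset": [0.2, -0.4, 0], "angular": [0, 0, 0]}, {"hand": 0.5, "offset": [0.2, -0.4, -1], "angular": [0, 0, 0]}, {"hand": 0.5, "offset": [0.2, -0.4, -2], "angular": [0, 0, 0]}, {"hand": 0.5, "offset": [0.2, -0.4, -3], "angular": [0, 0, 0]}, {"hand": 0.5, "offset": [0.2, -0.4, -4.2], "angular": [0, 0, 0]}, {"hand": 0.5, "offset": [0.2, -0.4, -4.2], "angular": [0, 0, 0]}]}}

```text
time: 14.02
tool_pos: [0.6191, -0.0175, 0.1512]
tcp_rot: [3.124, -0.326, -0.006]
wrist_force: [0.4, 1.7, 0.1]
width: 0.497
```

Request:
{"op": "drive_tool", "data": {"deltas": [{"hand": 0.5, "offset": [-0.1, -0.6, 0], "angular": [0, 0, 0]}, {"hand": 0.5, "offset": [-0.25, -1.2, 0], "angular": [0, 0, 0]}, {"hand": 0.5, "offset": [-0.4, -1.8, 0], "angular": [0, 0, 0]}, {"hand": 0.5, "offset": [-0.5, -2.4, 0], "angular": [0, 0, 0]}, {"hand": 0.5, "offset": [-0.6, -3.0, 0], "angular": [0, 0, 0]}, {"hand": 0.5, "offset": [-0.75, -3.6, 0], "angular": [0, 0, 0]}, {"hand": 0.5, "offset": [-0.9, -4.2, 0], "angular": [0, 0, 0]}, {"hand": 0.5, "offset": [-1.0, -4.8, 0], "angular": [0, 0, 0]}]}}

```text
time: 15.02
tool_pos: [0.6105, -0.0661, 0.1532]
tcp_rot: [3.125, -0.326, 0.0]
wrist_force: [0.7, 1.5, 0.1]
width: 0.502
```

Request:
{"op": "drive_tool", "data": {"deltas": [{"hand": 0.5, "offset": [-0.1, -0.6, 0], "angular": [0, 0, 0]}, {"hand": 0.5, "offset": [-0.25, -1.2, 0], "angular": [0, 0, 0]}, {"hand": 0.5, "offset": [-0.4, -1.8, 0], "angular": [0, 0, 0]}, {"hand": 0.5, "offset": [-0.5, -2.4, 0], "angular": [0, 0, 0]}, {"hand": 0.5, "offset": [-0.6, -3.0, 0], "angular": [0, 0, 0]}, {"hand": 0.5, "offset": [-0.75, -3.6, 0], "angular": [0, 0, 0]}, {"hand": 0.5, "offset": [-0.9, -4.2, 0], "angular": [0, 0, 0]}, {"hand": 0.5, "offset": [-1.0, -4.8, 0], "angular": [0, 0, 0]}]}}

```text
time: 16.02
tool_pos: [0.6002, -0.114, 0.1532]
tcp_rot: [-3.125, 0.326, 0.001]
wrist_force: [-0.4, 1.7, -0.2]
width: 0.501
```

```bash
cat > m.py <<'E'
from h import *
s=bot.read_state();print(s["tool_pos"],s["wrist_force"],s["time"])
S=bot.read_camera("scene");T=bot.read_camera("top")
for n,c,box in(("T",T,(340,445,125,180)),("S",S,(190,270,170,240))):
    for q in blobs(c["frame"],(0,120,70),(5,255,255),4):
        q=q[:,0]
        if box[0]<q[:,0].mean()<box[1] and box[2]<q[:,1].mean()<box[3]: print(n,"red",len(q),q.min(0),q.max(0),q.mean(0).round(1))
import sys
if len(sys.argv)>1: cv2.imwrite(f"pics/{sys.argv[1]}.png",np.hstack([cv2.resize(S["frame"][150:290,180:320],(400,400)),cv2.resize(S["frame"][150:230,180:260],(400,400),interpolation=cv2.INTER_CUBIC)]))
E
python3 m.py k
```

```text
[ 0.60017047 -0.11397424  0.15315173] [-0.43232964  1.67149443 -0.22787232] 16.025
T red 20 [394 143] [399 151] [396.4 147.4]
S red 44 [215 189] [228 203] [220.1 197.2]
```

View pics/k.png

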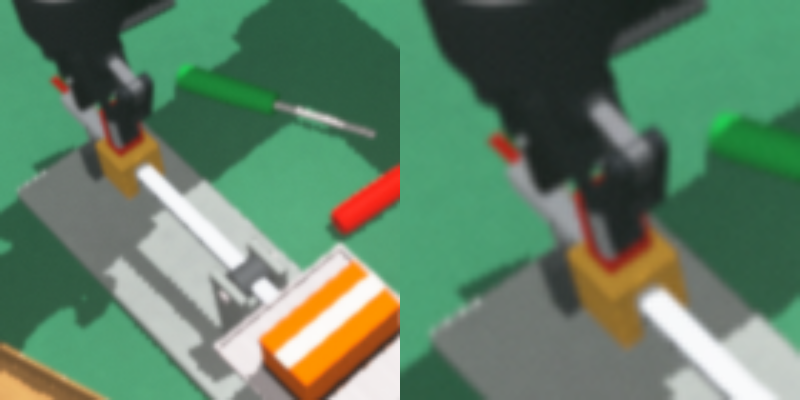

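The picture shows the inner finger pushing the poise, force about 1.7 N, and the pointer tip visible at scene px ~(200,180), pan still down. Push another 14 mm, back off to clear the grip, and read the tilt from the pointer.

```bash
cat > ptr.py <<'E'
from h import *
def ptr(f):
    x=f[165:200,190:215].astype(float); h=cv2.cvtColor(f,cv2.COLOR_BGR2HSV)[165:200,190:215]
    w=np.clip(x[...,2]-np.maximum(x[...,1],x[...,0])-40,0,None)
    ys,xs=np.mgrid[165:200,190:215]; return (w*xs).sum()/w.sum(),(w*ys).sum()/w.sum(),int((w>0).sum())
if __name__=="__main__":
    S=bot.read_camera("scene")["frame"]; print("now",ptr(S),bot.read_state()["time"])
    print("start",ptr(cv2.imread("pics/scene0.png")))
E
python3 - <<'E'
from ptr import *
print(ptr(bot.read_camera("scene")["frame"]),ptr(cv2.imread("pics/scene0.png")))
c=bot.read_camera("scene")
y=np.array([.2045,.9789]);pv=np.array([.6305,.040])
for s in(.225,.235,.245):
  for t in(.12,.06,0,-.06,-.12):
    xy=pv-y*s*np.cos(t);print(s,t,proj(c,[*xy,.1-s*np.sin(t)]).round(1),end=" ")
  print()
E
```

```text
(np.float64(200.81578947368422), np.float64(179.40679824561403), 22) (np.float64(204.33877551020407), np.float64(189.77142857142857), 14)
0.225 0.12 [208.  195.2] 0.225 0.06 [206.6 191.6] 0.225 0 [205.3 188.1] 0.225 -0.06 [204.2 184.8] 0.225 -0.12 [203.3 181.6] 
0.235 0.12 [205.7 193.2] 0.235 0.06 [204.2 189.4] 0.235 0 [202.9 185.8] 0.235 -0.06 [201.7 182.3] 0.235 -0.12 [200.8 178.9] 
0.245 0.12 [203.4 191.2] 0.245 0.06 [201.9 187.3] 0.245 0 [200.5 183.5] 0.245 -0.06 [199.2 179.8] 0.245 -0.12 [198.2 176.3]
```

Request:
{"op": "drive_tool", "data": {"deltas": [{"hand": 0.5, "offset": [-0.06, -0.3, 0], "angular": [0, 0, 0]}, {"hand": 0.5, "offset": [-0.12, -0.6, 0], "angular": [0, 0, 0]}, {"hand": 0.5, "offset": [-0.2, -1.0, 0], "angular": [0, 0, 0]}, {"hand": 0.5, "offset": [-0.3, -1.4, 0], "angular": [0, 0, 0]}, {"hand": 0.5, "offset": [-0.3, -1.4, 0], "angular": [0, 0, 0]}, {"hand": 0.5, "offset": [-0.2, -0.9, 0], "angular": [0, 0, 0]}, {"hand": 0.5, "offset": [-0.2, -0.9, 0], "angular": [0, 0, 0]}, {"hand": 0.5, "offset": [-0.2, -0.9, 0], "angular": [0, 0, 0]}]}}

```text
time: 17.23
tool_pos: [0.5986, -0.1226, 0.1535]
tcp_rot: [3.124, -0.326, 0.001]
wrist_force: [1.2, 0.1, 0.3]
width: 0.502
```

Request:
{"op": "drive_tool", "data": {"deltas": [{"hand": 0.5, "offset": [0, 0, 0], "angular": [0, 0, 0]}, {"hand": 0.5, "offset": [0, 0, 0], "angular": [0, 0, 0]}, {"hand": 0.5, "offset": [0, 0, 0], "angular": [0, 0, 0]}, {"hand": 0.5, "offset": [0, 0, 0], "angular": [0, 0, 0]}, {"hand": 0.5, "offset": [0, 0, 0], "angular": [0, 0, 0]}, {"hand": 0.5, "offset": [0, 0, 0], "angular": [0, 0, 0]}]}}

```text
time: 17.98
tool_pos: [0.5984, -0.1226, 0.1533]
tcp_rot: [-3.125, 0.326, 0.0]
wrist_force: [0.9, -0.2, -0.1]
width: 0.498
```

```bash
python3 ptr.py; python3 m.py
```

```text
now (np.float64(206.12736888497136), np.float64(183.7906566769502), 65) 18.025
start (np.float64(204.33877551020407), np.float64(189.77142857142857), 14)
[ 0.59846946 -0.12260814  0.15327117] [ 0.75572089 -0.49828198 -0.15460864] 18.025
T red 17 [430 157] [438 159] [434.2 157.9]
T red 18 [400 144] [403 152] [401.3 148. ]
S red 28 [211 183] [216 197] [213.3 190. ]
S red 10 [198 174] [201 179] [199.5 176.5]
```

```bash
sed -i 's/190:215/192:207/g' ptr.py; python3 ptr.py; python3 - <<'E'
from h import *
f=bot.read_camera("scene")["frame"]
cv2.imwrite("pics/l.png",cv2.resize(f[155:215,185:245],(600,600),interpolation=cv2.INTER_CUBIC))
E
```

```text
now (np.float64(198.74857685009488), np.float64(176.22201138519924), 19) 18.175
start (np.float64(204.33877551020407), np.float64(189.77142857142857), 14)
```

View pics/l.png

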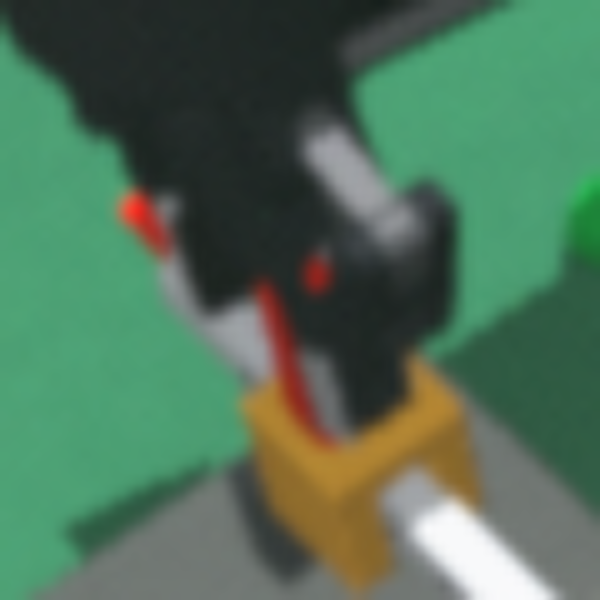

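Pointer at (198.5,176): beam still at its pan-down stop. Push a further 5 mm, back off, wait, read.

Request:
{"op": "drive_tool", "data": {"deltas": [{"hand": 0.5, "offset": [-0.1, -0.5, 0], "angular": [0, 0, 0]}, {"hand": 0.5, "offset": [-0.16, -0.8, 0], "angular": [0, 0, 0]}, {"hand": 0.5, "offset": [-0.2, -1.0, 0], "angular": [0, 0, 0]}, {"hand": 0.5, "offset": [-0.2, -1.0, 0], "angular": [0, 0, 0]}, {"hand": 0.5, "offset": [-0.1, -0.5, 0], "angular": [0, 0, 0]}, {"hand": 0.5, "offset": [-0.1, -0.5, 0], "angular": [0, 0, 0]}, {"hand": 0.5, "offset": [-0.1, -0.5, 0], "angular": [0, 0, 0]}, {"hand": 0.5, "offset": [-0.1, -0.5, 0], "angular": [0, 0, 0]}]}}

```text
time: 19.23
tool_pos: [0.5975, -0.1277, 0.1534]
tcp_rot: [3.124, -0.326, 0.0]
wrist_force: [-0.2, -0.6, -0.1]
width: 0.498
```

Request:
{"op": "drive_tool", "data": {"deltas": [{"hand": 0.5, "offset": [0, 0, 0], "angular": [0, 0, 0]}, {"hand": 0.5, "offset": [0, 0, 0], "angular": [0, 0, 0]}, {"hand": 0.5, "offset": [0, 0, 0], "angular": [0, 0, 0]}, {"hand": 0.5, "offset": [0, 0, 0], "angular": [0, 0, 0]}, {"hand": 0.5, "offset": [0, 0, 0], "angular": [0, 0, 0]}, {"hand": 0.5, "offset": [0, 0, 0], "angular": [0, 0, 0]}]}}

```text
time: 19.98
tool_pos: [0.5975, -0.1276, 0.1533]
tcp_rot: [3.125, -0.326, 0.0]
wrist_force: [0.1, -0.4, 0.1]
width: 0.503
```

```bash
python3 ptr.py; python3 m.py
```

```text
now (np.float64(200.33928571428572), np.float64(181.07142857142858), 12) 20.025
start (np.float64(204.33877551020407), np.float64(189.77142857142857), 14)
[ 0.59744882 -0.12760893  0.15327047] [ 0.90114088 -0.87081052 -0.25561425] 20.025
T red 21 [402 145] [406 154] [404.  149.2]
S red 35 [208 182] [217 198] [212.  190.2]
```

Beam has come off its stop (pointer row 181, level ≈183, about −0.035 rad). Push 3 mm more, then lift clear for an unobstructed reading.

Request:
{"op": "drive_tool", "data": {"deltas": [{"hand": 0.5, "offset": [-0.1, -0.5, 0], "angular": [0, 0, 0]}, {"hand": 0.5, "offset": [-0.14, -0.7, 0], "angular": [0, 0, 0]}, {"hand": 0.5, "offset": [-0.17, -0.8, 0], "angular": [0, 0, 0]}, {"hand": 0.5, "offset": [-0.17, -0.8, 0], "angular": [0, 0, 0]}, {"hand": 0.5, "offset": [0, 0, 0], "angular": [0, 0, 0]}, {"hand": 0.5, "offset": [0, 0, 0], "angular": [0, 0, 0]}, {"hand": 0.5, "offset": [0, 0, 3], "angular": [0, 0, 0]}, {"hand": 0.5, "offset": [0, 0, 8], "angular": [0, 0, 0]}]}}

```text
time: 21.12
tool_pos: [0.5957, -0.1269, 0.2313]
tcp_rot: [-3.124, 0.325, 0.009]
wrist_force: [0.9, -0.1, 0.5]
width: 0.496
```

Request:
{"op": "drive_tool", "data": {"deltas": [{"hand": 0.5, "offset": [-5, 0, 4], "angular": [0, 0, 0]}, {"hand": 0.5, "offset": [-10, 0, 4], "angular": [0, 0, 0]}, {"hand": 0.5, "offset": [-16, 0, 4], "angular": [0, 0, 0]}, {"hand": 0.5, "offset": [-16, 0, 4], "angular": [0, 0, 0]}, {"hand": 0.5, "offset": [-16, 0, 4], "angular": [0, 0, 0]}, {"hand": 0.5, "offset": [-16, 0, 4], "angular": [0, 0, 0]}, {"hand": 0.5, "offset": [-16, 0, 4], "angular": [0, 0, 0]}, {"hand": 0.5, "offset": [-16, 0, 4], "angular": [0, 0, 0]}]}}

```text
time: 22.12
tool_pos: [0.4381, -0.1276, 0.2731]
tcp_rot: [-3.124, 0.326, 0.001]
wrist_force: [-0.2, -0.1, -0.4]
width: 0.506
```

```bash
python3 ptr.py; python3 m.py; python3 - <<'E'
from h import *
f=bot.read_camera("scene")["frame"]; g=cv2.imread("pics/scene0.png")
cv2.imwrite("pics/n.png",np.hstack([cv2.resize(x[155:215,185:225],(400,600),interpolation=cv2.INTER_CUBIC) for x in(f,g)]))
E
```

```text
now (np.float64(201.4090909090909), np.float64(181.82575757575756), 19) 22.175
start (np.float64(204.33877551020407), np.float64(189.77142857142857), 14)
[ 0.43791558 -0.12755894  0.27305685] [-0.35871586 -0.88891108 -0.95413663] 22.175
T red 34 [402 141] [412 154] [407.2 147.5]
S red 9 [200 180] [203 184] [201.7 181.9]
S red 46 [209 179] [222 198] [216.  188.2]
```

View pics/n.png

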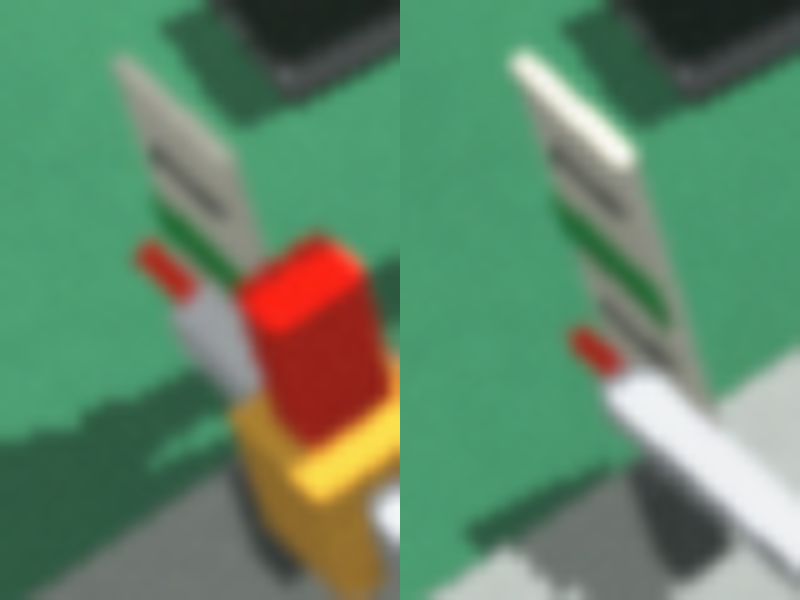

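The picture shows the pointer at scene px (201.4,181.8), abreast of the green band; the start-stop reading was (204.3,189.8). Wait and reread, converting both to tilt, plus a check by the pan and grip.

Request:
{"op": "drive_tool", "data": {"deltas": [{"hand": 0.5, "offset": [0, 0, 0], "angular": [0, 0, 0]}, {"hand": 0.5, "offset": [0, 0, 0], "angular": [0, 0, 0]}, {"hand": 0.5, "offset": [0, 0, 0], "angular": [0, 0, 0]}, {"hand": 0.5, "offset": [0, 0, 0], "angular": [0, 0, 0]}, {"hand": 0.5, "offset": [0, 0, 0], "angular": [0, 0, 0]}, {"hand": 0.5, "offset": [0, 0, 0], "angular": [0, 0, 0]}, {"hand": 0.5, "offset": [0, 0, 0], "angular": [0, 0, 0]}, {"hand": 0.5, "offset": [0, 0, 0], "angular": [0, 0, 0]}]}}

```text
time: 23.32
tool_pos: [0.4375, -0.1276, 0.2733]
tcp_rot: [3.125, -0.326, 0.0]
wrist_force: [-0.3, 0.7, 0.5]
width: 0.498
```

```bash
python3 - <<'E'
from ptr import *
c=bot.read_camera("scene")
y=np.array([.2045,.9789]);pv=np.array([.6305,.040])
P=lambda s,t:proj(c,[*(pv-y*s*np.cos(t)),.1-s*np.sin(t)])
p=np.array([np.array(ptr(bot.read_camera("scene")["frame"])[:2]) for _ in range(4)]);print(p.std(0))
m=p.mean(0); a=np.array(ptr(cv2.imread("pics/scene0.png"))[:2])
s=.242; b=a-P(s,.12)
ts=np.linspace(-.12,.12,241); e=[np.linalg.norm(P(s,t)+b-m) for t in ts]; print(m,a,"tilt",ts[np.argmin(e)],min(e))
T=bot.read_camera("top")
# pan rise check: carton stripe/top in scene now vs pan-down picture
d=cv2.imread("pics/i.png")[:, :400]
def oc(f,k,off):
    q=max(blobs(f,(5,130,100),(22,255,255),100),key=lambda q:0 if 0 else (cv2.contourArea(q)));return q[:,0].mean(0)/k+off
f=c["frame"][220:320,250:350]; q=np.vstack(blobs(f,(5,130,100),(22,255,255),60))[:,0]
q2=np.vstack([b for b in blobs(d[150:,150:],(5,130,100),(22,255,255),400)])[:,0]
mid=lambda q:(q.min(0)+q.max(0))/2.
print("carton now",mid(q)+[250,220],"pan-down",(mid(q2)+150)/2.5+[190,160])
X=onz(c,*(mid(q)+[250,220]),.149);print("px per 12mm",proj(c,X)-proj(c,X-[0,0,.012]))
E
```

```text
[0.00224    0.00354801]
[201.40224828 181.81917589] [204.33877551 189.77142857] tilt -0.0049999999999999906 0.11834503950383932
carton now [295.  265.5] pan-down [295.4 268.2]
px per 12mm [-0.23051393 -2.73779311]
```

The pointer gives a tilt of −0.005 rad, steady. The carton rose 2.7 px, which matches the 12 mm from stop to level. Hand in.

```bash
python3 -c "
from workcell import bot
print(bot.finish_job())"
```

```text
the job is handed in; nothing more can be done
None
```

I stood the orange carton upright on the pan and let go, and the pan sank to its stop. I then pushed the brass poise outward with the open fingers, without squeezing it, until the beam rested level, and drew the arm clear. The job was handed in at about 23.5 s of the 70 s allowed.

- **Tilt by the pointer:** about −0.005 rad (band ±0.03), and the pointer did not move over four frames. This is worked out from its pixel position at the starting stop.
- **Tilt by the pan:** the carton rose 2.7 px from its pan-down position, which matches the 12 mm expected from stop to level. This agrees with the pointer.
- **Forces:** the wrist force read about 2 N while I pushed the poise. It read 5 N or less while the carton was lowered onto the pan.
- **Not checked at the end:** I did not re-measure the positions of the black carton, screwdrivers or fan; no move went near them low down.
- **Disagreements:** a rough scene-camera estimate of the orange carton's position, made by eye, was about 20 mm off the top-camera one. I used the top-camera value, and the grasp went well. An early pointer reading with the gripper in the way was also unreliable, so I repeated it with the arm clear.

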